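# Hold the food-waste caddy open with its lever

### The arm

A 7-joint arm with a two-finger parallel gripper is mounted at the origin on a cart in front of the work surface, level with it; the furniture and walls round the work are solid. World frame = base frame: x ahead of the robot, y to its left, z up, the work surface at z = 0. Lengths are in m, angles in degrees, forces in N, time in s.
With the tool pointing down it reaches from about 0.35 to 0.9 m from the base axis. Payload 8.1 kg.
Tool frame: the origin (TCP) lies midway between the tips of the shut fingers; the grasp point (between the pads) lies 19 mm behind it (arm.hold_point_z is the distance from the TCP to the grasp point, in m); z points along the fingers, x is the direction in which the jaws open and shut, and the axes are right-handed (so a half turn about z gives the same grasp; the last joint's range is limited). The gripper opens to 92 mm and grips with 3 to 60 N. Pads are 19 mm wide; open, the fingers measure 130 mm over their backs; the gripper's body (75 mm by 190 mm) begins 47 mm behind the grasp point.
Start: joints at [64.022, 24.895, 1.432, 90.138, -0.665, 64.973, -4.303], TCP at [0.215, -0.587, 0.227] pointing down, gripper open.
Joint ranges: [-149.89, 149.89], [-25.12, 119.58], [-72.63, 75.52], [4.76, 147.25], [-75.54, 255.54], [6.69, 114.76], [-157.13, 157.13]. Speed limits (degrees/s): [127.2, 127.2, 172.46, 172.46, 180, 180, 180].

### API

Orientations are given as [roll, pitch, yaw] about the fixed x, y, z axes, in that order (R = Rz(yaw) Ry(pitch) Rx(roll)).
In Python, from workcell import arm gives the robot as it stands.
- The arm moves only by the tool apply_moves, never from a script. Its argument "commands" is a list of rows, each a list of 3 entries, a list of its own where there are three numbers: the finger opening in mm, from 0 to 91.8, then the shift along the tool's x, y, z in mm, then the turn about the tool's z in degrees. A call has 1 to 10 rows; each row is the pose to reach, as a shift and turn from the pose commanded when the call began, along the tool's axes at that moment; what a row does not reach only later rows make up. A row lasts 1/8 s, in which the tool goes at most 62.5 mm and 10.7 degrees, less where a joint would pass 70% of its speed; a pose out of reach is approached as far as the arm can. A call with a gripper value outside its range is refused whole. The fingers move at their own pace and stop on an object; "newtons" is the grip in N (left out, the last holds). Time passes only in rows, so rows that repeat a pose let the fingers close. It gives the time, the measured TCP pose, the force and the opening at its end, in the units of the state.
- arm.state(): the state, without advancing time (a new reading comes with each control period).
- arm.capture(name): name is "scene" or "top" or "wrist"; returns (picture, depth): 480x640x3 uint8, red, green, blue; 480x640 float32, m along the optical axis (not along the pixel's ray), 0 where there is no reading.
- arm.camera_model(name): a dict with "fx", "fy", "cx", "cy" (pixels), "extrinsics" (4x4, takes a point from camera to world coordinates). Camera axes: x right, y down, z forward; pixel columns grow to the right and rows downward; lengths in m; the calibration is good to about 2 mm. A picture is of the moment at which its call begins: read the wrist's pose just before it. camera_model takes no time and is no camera call; for the wrist camera it gives the pose at the moment of the call.
- arm.close_job(): hands the job in, once; it reports no verdict.
Trained networks look in the newest picture that a camera, given by its name, has taken for a name from the list of things; names that differ only in an ending like _2 or _b are one class to them, and where a whole thing is asked for, a point or a joint stands for the part that bears it (a point fixed in the world has none). Each returns a list of dicts, best first, with "score" (0 to 1); they miss things now and then, are a little off and sometimes report something else, mostly with a low value. They report only what shows in the picture. A call takes as long as a camera call.
- arm.search_frame(camera, name): "uv" ([column, row] in pixels, amid what is visible of it).
- arm.masks_of(camera, name): "region" (480x640 bool, what is visible of it) and "uv" ([column, row] in pixels, amid what is visible of it).
The state is a dict: "time": time; "joints": joint angles; "dq": joint speeds; "effort": joint torques, N m; "position": TCP position; "ee_rot": TCP orientation; "ft_force": force on the tool from outside, world axes, zero at the start; "ft_torque": the same for the moment, N m; "width": finger opening in m.
Only numpy, scipy, OpenCV 4.12 (cv2) and the standard library are available. Lean on these libraries where they do the work, as an engineer would, in place of code of your own. Each camera call takes 0.05 s, during which the arm holds its last target.

### The job

Please hold the green-lidded food-waste caddy open for me while I scrape in the peelings: press its front lever all the way down, keep it down so that the lid stays wide open for three seconds, then let the lever go so that the lid closes again. Leave the grey-lidded caddy shut.

Things in the scene. Friction and masses are not known exactly. Their poses are not given: they have to be found in the camera images.
- green_lever: Green paddle 40 x 48 x 8 mm on two steel rods, out of the front of the GREEN-lidded caddy. Origin on its hinge, mid front wall, 85 mm up; own -x runs out along the rods, y level along the hinge; centre of the paddle's top at (-0.115, 0, 0.005) m. Slopes 10 deg up at rest, turns 0.35 rad down to a stop: the paddle top goes from 110 to 70 mm high, near straight down. Springs back; 4 to 5 N holds it.
- grey_lever: The same lever, with a grey paddle, on the GREY-lidded caddy (same frame and sizes); leave it alone. Both caddies: white box 150 x 150 mm, 180 mm high with lid, will not slide; the lid stands out 11 mm over the front wall. They may have changed places and are turned up to 20 deg.
- green_lid (a joint): Opening angle of the green lid, rad: 0 shut, 1.25 with the lever at its stop (3.57 times the lever's angle). Hinged at the caddy's back, it rises to 330 mm above the worktop at most and follows the lever; let go, it closes by itself within about a second.
- grey_lid (a joint): Opening angle of the grey lid, rad: 0 shut; works in the same way.

How it is judged:
By the outcome, as a careful person would: the job done as asked, in the order asked, and still so for the second after the job is handed in, with the robot touching nothing.
It also fails if it takes over 38 s, if anything falls off the work surface, if the arm or the gripper's body presses on something with over 40 N, if the wrist force passes 120 N, or if a joint passes its speed limit or range.

## Working session

There is one attempt and no reset: what is moved stays moved. The work goes in short steps, Python scripts to look and compute and a tool call to move; the robot and the scene stay as the last step left them, time stands still between calls to the robot, and variables do not carry over. Pictures are saved under pics/ and viewed, and the job is handed in when it is done.

Besides the shell and the picture viewer there is one more tool, called by a JSON object that holds its "fn" and its "kwargs", one argument or row to a line. apply_moves: Moves the arm, as the interface text tells. Its arguments: {"type":"object","properties":{"commands":{"type":"array","items":{"type":"array"}},"newtons":{"type":"number"}},"required":["commands"]}

```bash
mkdir -p pics
cat > h.py <<'E'
import numpy as np,cv2
from workcell import arm
def world(cam,depth,mask):
    m=arm.camera_model(cam);v,u=np.nonzero(mask&(depth>0));d=depth[v,u]
    p=np.stack([(u-m['cx'])/m['fx']*d,(v-m['cy'])/m['fy']*d,d,np.ones_like(d)])
    return (np.array(m['extrinsics'])@p)[:3].T
E
python3 - <<'E'
from h import *
s=arm.state();print(s)
for c in ['scene','top']:
    im,d=arm.capture(c);cv2.imwrite(f'pics/{c}0.png',im[:,:,::-1])
    for n in ['green_lever','grey_lever']:
        r=arm.masks_of(c,n)
        for q in r[:2]:
            P=world(c,d,q['region']);print(c,n,q['score'],q['uv'],len(P),np.median(P,0) if len(P) else'',P.min(0) if len(P) else '',P.max(0)if len(P) else '')
    np.save(f'{c}_d.npy',d)
E
```

```text
{'time': 0.0, 'joints': array([64.02134902, 24.93587285,  1.43185702, 90.18956046, -0.66444377,
       64.97342619, -4.30095344]), 'dq': array([ 0.05312852, -0.013981  , -0.01783625,  0.02159946,  0.02312463,
       -0.03188284,  0.0203203 ]), 'effort': array([ 5.69893837e-04, -6.67838860e+01,  9.85093117e-01, -3.14455998e+01,
       -6.07313938e-02,  4.30686632e-02,  2.27439900e-04]), 'position': array([ 0.21454574, -0.58647205,  0.22594836]), 'ee_rot': array([ 1.79991205e+02,  9.01230459e-02, -6.99027854e+01]), 'ft_force': array([ 0.18520948, -0.3523716 , -0.46895853]), 'ft_torque': array([ 0.01796938, -0.02508106, -0.03521997]), 'width': 0.0917580752125169}
scene green_lever 0.83 [407.9, 276.2] 441 [ 0.47543102 -0.13505567  0.10668124] [ 0.44159022 -0.25251131 -0.00433948] [ 0.56802161 -0.11029909  0.11455795]
scene green_lever 0.46 [218.5, 282.1] 4019 [0.65955007 0.23154167 0.17815955] [0.58358244 0.14072925 0.02997351] [0.90945555 0.3101904  0.18454343]
scene grey_lever 0.83 [258.3, 358.9] 642 [0.49619292 0.24355813 0.10744062] [ 0.46205828  0.18146607 -0.00470896] [0.59631019 0.26959174 0.11606528]
top green_lever 0.57 [393.1, 316.0] 664 [ 0.47528192 -0.13678538  0.10650258] [ 0.44008744 -0.19022097 -0.0053376 ] [ 0.57276089 -0.11060805  0.11857641]
top grey_lever 0.86 [214.1, 355.6] 707 [0.49720416 0.24240031 0.10676955] [ 0.46358193  0.21620288 -0.00606738] [0.59312169 0.26762999 0.11725611]
```

View pics/scene0.png

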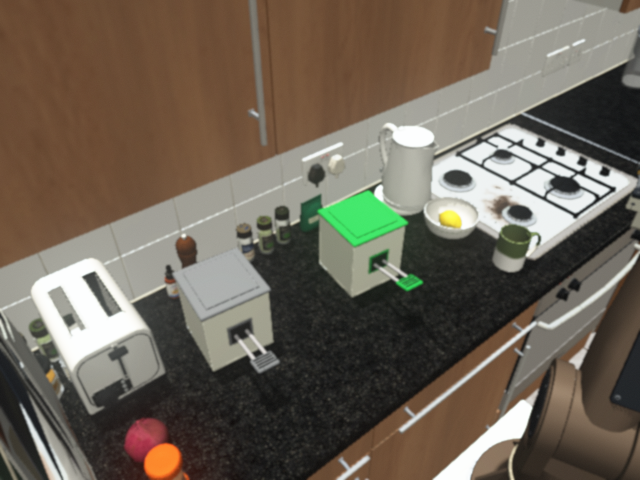

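View pics/top0.png

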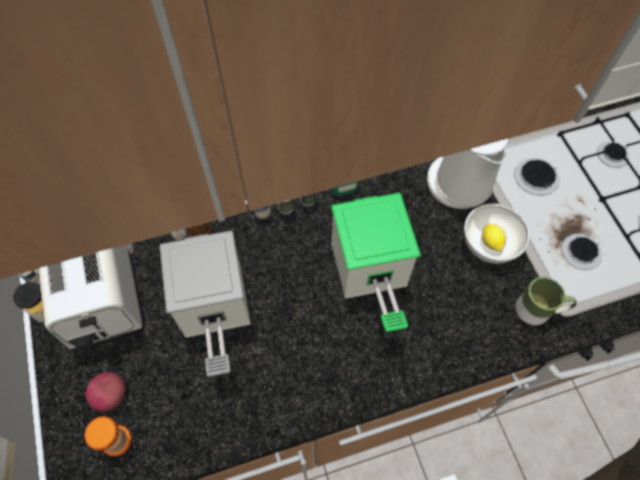

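Run:
```python
from h import *
d=np.load('top_d.npy');im=cv2.imread('pics/top0.png')
m=arm.camera_model('top')
R=np.array(m['extrinsics']);print(R.round(3))
hsv=cv2.cvtColor(im,cv2.COLOR_BGR2HSV)
def an(mask,zlo,zhi,name,box):
    P=world('top',d,mask);k=(P[:,2]>zlo)&(P[:,2]<zhi)&(P[:,0]>box[0])&(P[:,0]<box[1])&(P[:,1]>box[2])&(P[:,1]<box[3]);P=P[k]
    r=cv2.minAreaRect((P[:,:2]*1000).astype(np.float32));print(name,len(P),P.mean(0).round(4),r);return P
g=(hsv[:,:,1]>70)&(hsv[:,:,0]>35)&(hsv[:,:,0]<90)
a=np.ones_like(g)
P=an(g,.09,.13,'paddle green',(.4,.53,-.25,0))
an(a,.155,.2,'lid green',(.45,.95,-.35,.05))
an(a,.155,.2,'lid grey',(.45,.95,.1,.4))
an(a,.09,.13,'paddle any',(.4,.51,-.25,0))
A=np.c_[P[:,:2],np.ones(len(P))];print(np.linalg.lstsq(A,P[:,2],rcond=None)[0])
# everything else tall
Q=world('top',d,a);Q=Q[Q[:,2]>.03];print(Q.min(0),Q.max(0))
```

```text
[[-0.306 -0.845  0.439  0.115]
 [-0.952  0.274 -0.135  0.148]
 [-0.006 -0.459 -0.888  1.281]
 [ 0.     0.     0.     1.   ]]
paddle green 390 [ 0.4615 -0.1356  0.1098] ((463.54534912109375, -136.68008422851562), (48.80132293701172, 44.10525131225586), 83.96237182617188)
lid green 4816 [ 0.6438 -0.154   0.1779] ((651.0078735351562, -156.4209442138672), (158.74594116210938, 169.7552490234375), 84.23760986328125)
lid grey 5511 [0.6682 0.2313 0.177 ] ((681.8986206054688, 277.0649719238281), (272.8036804199219, 174.01751708984375), 81.08842468261719)
paddle any 470 [ 0.4674 -0.1364  0.1079] ((475.77685546875, -137.82550048828125), (48.96433639526367, 68.40160369873047), 84.40911102294922)
[-0.16877054  0.02679399  0.19128011]
[ 0.0739457  -1.05557831  0.03000168] [0.91916181 0.66294089 0.9259484 ]
```

Scene: the green caddy is on the right (paddle at about px 408,276 in scene and 394,320 in top) and the grey one is on the left. The measured paddle top height, 110 mm, matches the given value. The caddy's yaw is about -6°. Next I work out the tool-frame shifts.

```bash
cat > go.py <<'E'
from h import *
from scipy.spatial.transform import Rotation as Ro
import sys
s=arm.state();R=Ro.from_euler('xyz',s['ee_rot'],degrees=True)
t=np.array([float(x) for x in sys.argv[1:4]])
print(s['time'],s['position'].round(4),s['ee_rot'].round(2),s['width'],'shift mm',(R.inv().apply(t-s['position'])*1000).round(1))
E
python3 go.py .462 -.136 .150
```

```text
0.3 [ 0.2147 -0.5868  0.2265] [ 1.800e+02  3.000e-02 -6.991e+01] 0.09199627117242103 shift mm [-338.4 -387.1   76.6]
```

{"fn": "apply_moves", "kwargs": {
  "commands": [
    [0,[-38,-43,0],3],
    [0,[-76,-86,0],6],
    [0,[-114,-129,0],9],
    [0,[-152,-172,0],12],
    [0,[-190,-215,0],15],
    [0,[-228,-258,0],18],
    [0,[-266,-301,0],21],
    [0,[-304,-344,0],24],
    [0,[-338,-387,30],26],
    [0,[-338,-387,60],26]
  ],
  "newtons": 20
}}

```text
time: 1.55
position: [0.4647, -0.132, 0.1665]
ee_rot: [-179.8, 0.1, -95.5]
ft_force: [-0.8, -0.8, -0.3]
width: 0.0008
```

```bash
python3 go.py .462 -.136 .115
python3 - <<'E'
from h import *
print(arm.state()['ft_force'])
im,d=arm.capture('scene');cv2.imwrite('pics/s1.png',im[:,:,::-1])
im,d=arm.capture('wrist');cv2.imwrite('pics/w1.png',im[:,:,::-1])
E
```

```text
1.55 [ 0.4647 -0.132   0.1665] [-1.7985e+02  1.0000e-01 -9.5520e+01] 0.0008260664544476249 shift mm [ 4.3  2.4 51.5]
[-0.78327467 -0.75145953 -0.2957503 ]
```

View pics/s1.png

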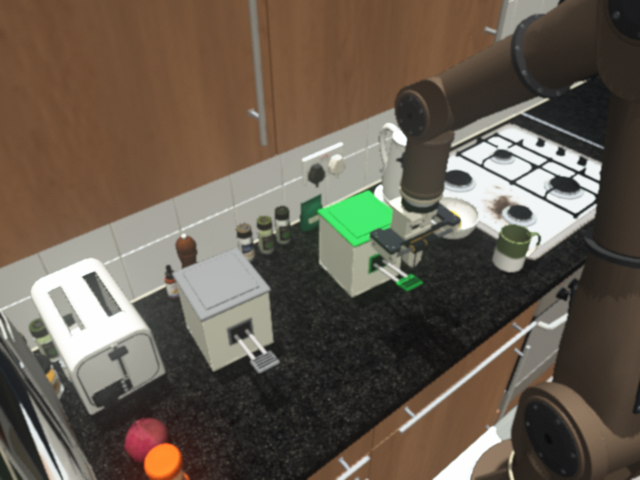

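View pics/w1.png

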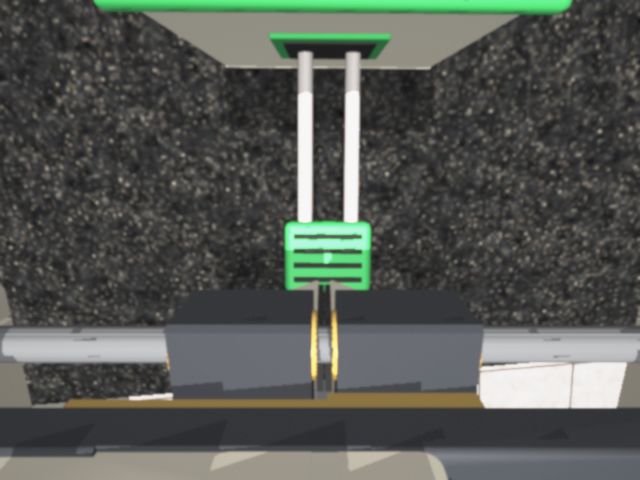

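{"fn": "apply_moves", "kwargs": {
  "commands": [
    [0,[0,0,25],0],
    [0,[0,0,48],0],
    [0,[0,0,56],0],
    [0,[0,0,64],0],
    [0,[0,0,64],0]
  ]
}}

```text
time: 2.28
position: [0.4619, -0.1373, 0.1035]
ee_rot: [180.0, -0.0, -96.0]
ft_force: [-2.6, -0.8, 4.4]
width: 0.0005
```

```bash
python3 go.py .462 -.136 .070
python3 - <<'E'
from h import *
print(arm.state()['ft_force'], arm.camera_model('wrist')['extrinsics'][:3,3])
im,d=arm.capture('scene');cv2.imwrite('pics/s2.png',im[:,:,::-1])
im,d=arm.capture('wrist');cv2.imwrite('pics/w2.png',im[:,:,::-1])
E
```

```text
2.275 [ 0.4619 -0.1373  0.1035] [ 1.800e+02 -3.000e-02 -9.596e+01] 0.0005369568865230354 shift mm [-1.3  0.1 33.5]
[-2.63250725 -0.76227917  4.44463927] [ 0.53350572 -0.14443291  0.26149438]
```

View pics/s2.png

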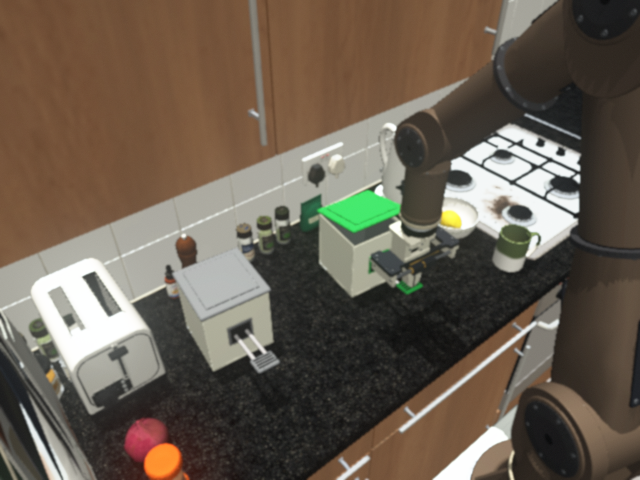

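View pics/w2.png

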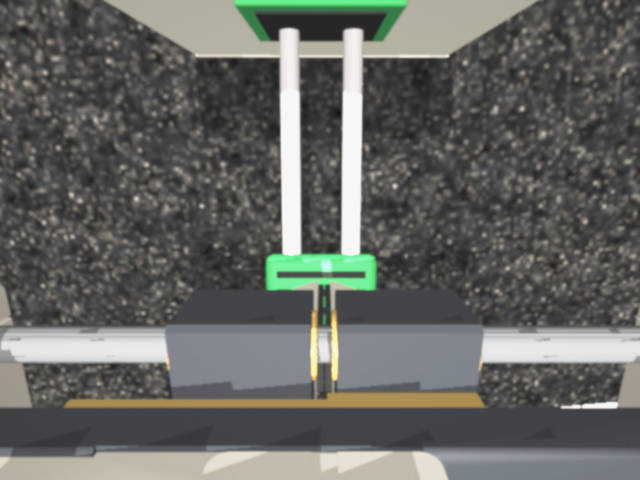

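The lid has started to open, and the paddle is centred under the fingers with 4.4 N on it. I'm continuing to the stop.

{"fn": "apply_moves", "kwargs": {
  "commands": [
    [0,[0,0,8],0],
    [0,[0,0,16],0],
    [0,[0,0,24],0],
    [0,[0,0,31],0],
    [0,[0,0,34],0],
    [0,[0,0,34],0]
  ]
}}

```text
time: 3.12
position: [0.463, -0.1371, 0.0703]
ee_rot: [-179.9, -0.0, -95.9]
ft_force: [-5.6, -1.5, 18.5]
width: 0.0005
```

```bash
python3 go.py .462 -.136 .070
python3 - <<'E'
from h import *
print(arm.state()['ft_force'])
im,d=arm.capture('scene');cv2.imwrite('pics/s3.png',im[:,:,::-1])
P=world('scene',d,(im[:,:,1]>im[:,:,0]*1.5)&(im[:,:,1]>im[:,:,2]*1.5));P=P[(P[:,0]>.53)&(P[:,1]>-.3)&(P[:,2]>.15)];c=P-P.mean(0)
n=np.linalg.svd(c,full_matrices=False)[2][2];print('lid zmax',P[:,2].max(),'angle',np.arccos(abs(n[2])))
im,d=arm.capture('wrist');cv2.imwrite('pics/w3.png',im[:,:,::-1])
E
```

```text
3.125 [ 0.463  -0.1371  0.0703] [-1.7988e+02 -4.0000e-02 -9.5930e+01] 0.0004566687617665071 shift mm [-1.   1.1  0.3]
[-5.58840451 -1.46493455 18.49506804]
lid zmax 0.3233952895497677 angle 1.2297544863052698
```

View pics/s3.png

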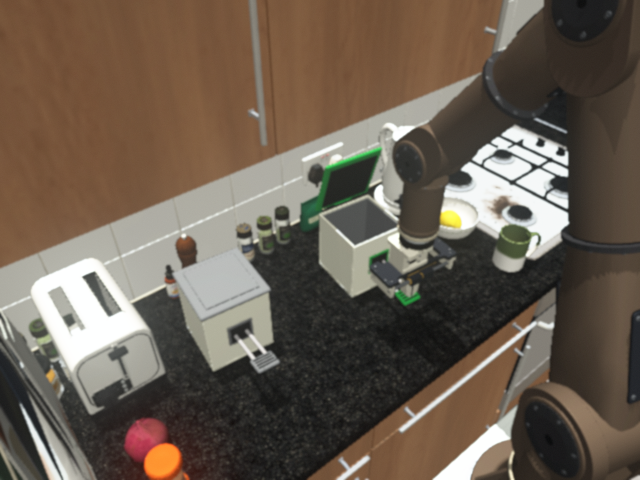

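View pics/w3.png

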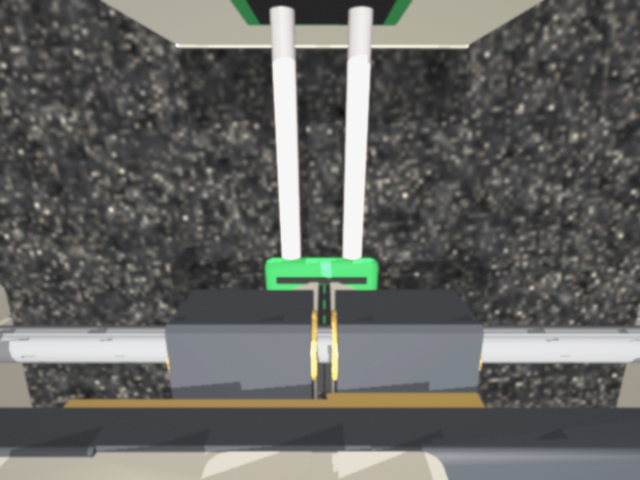

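The force rose from about 5 N to 18 N at a paddle height of 70 mm, and the lid measures 1.23 rad, so the lever is at its stop. I'll hold it there for about 3.9 s.

{"fn": "apply_moves", "kwargs": {
  "commands": [
    [0,[0,0,0],0],
    [0,[0,0,0],0],
    [0,[0,0,0],0],
    [0,[0,0,0],0],
    [0,[0,0,0],0],
    [0,[0,0,0],0],
    [0,[0,0,0],0],
    [0,[0,0,0],0],
    [0,[0,0,0],0],
    [0,[0,0,0],0]
  ]
}}

```text
time: 4.47
position: [0.4629, -0.1371, 0.0704]
ee_rot: [-179.9, -0.0, -95.9]
ft_force: [-6.0, -0.6, 17.6]
width: 0.0009
```

{"fn": "apply_moves", "kwargs": {
  "commands": [
    [0,[0,0,0],0],
    [0,[0,0,0],0],
    [0,[0,0,0],0],
    [0,[0,0,0],0],
    [0,[0,0,0],0],
    [0,[0,0,0],0],
    [0,[0,0,0],0],
    [0,[0,0,0],0],
    [0,[0,0,0],0],
    [0,[0,0,0],0]
  ]
}}

```text
time: 5.72
position: [0.463, -0.1371, 0.0704]
ee_rot: [-179.9, -0.0, -95.9]
ft_force: [-5.2, -0.7, 17.3]
width: 0.0006
```

{"fn": "apply_moves", "kwargs": {
  "commands": [
    [0,[0,0,0],0],
    [0,[0,0,0],0],
    [0,[0,0,0],0],
    [0,[0,0,0],0],
    [0,[0,0,0],0],
    [0,[0,0,0],0],
    [0,[0,0,0],0],
    [0,[0,0,0],0],
    [0,[0,0,0],0],
    [0,[0,0,0],0]
  ]
}}

```text
time: 6.98
position: [0.463, -0.1371, 0.0704]
ee_rot: [-179.9, -0.0, -95.9]
ft_force: [-5.3, -1.0, 17.0]
width: 0.0006
```

Run:
```python
from h import *
s=arm.state();print(s['time'],s['position'],s['ft_force'])
im,d=arm.capture('scene');cv2.imwrite('pics/s4.png',im[:,:,::-1])
P=world('scene',d,(im[:,:,1]>im[:,:,0]*1.5)&(im[:,:,1]>im[:,:,2]*1.5));P=P[(P[:,0]>.53)&(P[:,1]>-.3)&(P[:,2]>.15)];c=P-P.mean(0)
n=np.linalg.svd(c,full_matrices=False)[2][2];print('lid zmax',P[:,2].max(),'angle',np.arccos(abs(n[2])))
```

```text
6.975 [ 0.46296327 -0.13712306  0.0704149 ] [-5.26493503 -1.00021791 16.97002096]
lid zmax 0.3232338166049764 angle 1.2257115774954865
```

The lid has stayed open from 3.1 s to 7.0 s. Now I release the lever, rising straight up smoothly, well clear of the paddle.

{"fn": "apply_moves", "kwargs": {
  "commands": [
    [0,[0,0,-10],0],
    [0,[0,0,-22],0],
    [0,[0,0,-36],0],
    [0,[0,0,-55],0],
    [0,[0,0,-80],0],
    [0,[0,0,-105],0],
    [0,[0,0,-130],0],
    [0,[0,0,-140],0],
    [0,[0,0,-140],0],
    [0,[0,0,-140],0]
  ]
}}

```text
time: 8.28
position: [0.4615, -0.1365, 0.2079]
ee_rot: [179.9, 0.0, -95.9]
ft_force: [-0.6, -0.4, -1.0]
width: 0.0008
```

{"fn": "apply_moves", "kwargs": {
  "commands": [
    [0,[0,40,0],0],
    [0,[0,80,0],0],
    [0,[0,80,0],0],
    [0,[0,80,0],0],
    [0,[0,80,0],0],
    [0,[0,80,0],0],
    [0,[0,80,0],0],
    [0,[0,80,0],0]
  ]
}}

```text
time: 9.28
position: [0.3826, -0.1283, 0.2087]
ee_rot: [180.0, 0.0, -95.9]
ft_force: [-0.2, 0.9, 0.4]
width: -0.0
```

Run:
```python
from h import *
s=arm.state();print(s['time'],s['position'],s['ft_force'])
im,d=arm.capture('scene');cv2.imwrite('pics/s5.png',im[:,:,::-1])
P=world('scene',d,(im[:,:,1]>im[:,:,0]*1.5)&(im[:,:,1]>im[:,:,2]*1.5))
L=P[(P[:,0]>.53)&(P[:,1]>-.3)&(P[:,2]>.15)];c=L-L.mean(0)
n=np.linalg.svd(c,full_matrices=False)[2][2];print('lid zmax',L[:,2].max(),'angle',np.arccos(abs(n[2])))
Q=P[(P[:,0]<.5)&(P[:,1]>-.2)];print('paddle',np.median(Q,0))
```

```text
9.275 [ 0.38262015 -0.12833672  0.2086653 ] [-0.19762254  0.90598999  0.38806363]
lid zmax 0.18461204414763388 angle 0.011584225359978996
paddle [ 0.45921134 -0.13317173  0.10990268]
```

View pics/s5.png

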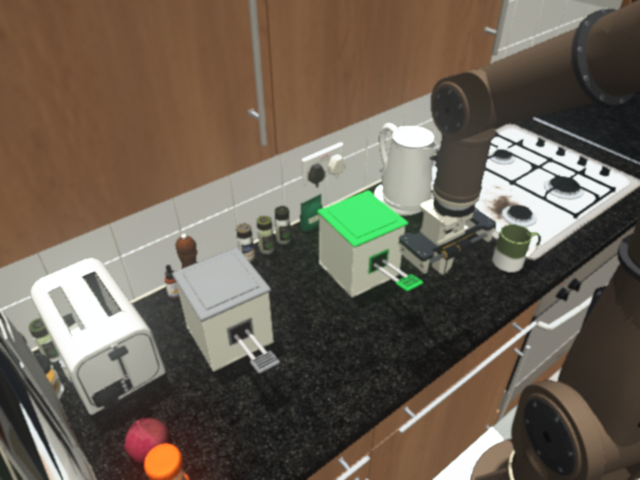

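The green lid (px 362,218) is shut, its paddle is back at 110 mm, the grey caddy is unchanged, and the gripper is clear of everything.

```bash
python3 -c "
from workcell import arm
print(arm.close_job())"
```

```text
the job is handed in; nothing more can be done
None
```

I pressed the green caddy's lever down to its stop and held it there from about 3.1 s to 7.0 s. Then I let it go and backed the arm away before handing the job in at about 9.3 s.

- **While held:** the lid measured 1.23 rad at both ends of the hold, and its top edge was at about 323 mm. The paddle was at 70 mm, with about 17–18 N upward on the fingers, so it was against the stop. The lid angle is slightly below the nominal 1.25 rad; I put that down to camera error.
- **After release:** the lid measured about 0.01 rad (shut), the paddle was back at 110 mm, and the force reading was near zero with the gripper clear. The grey caddy was never touched and looked shut in the final picture.

No checks failed.

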